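# Stop the balance plate rocking

## Task

The bare base plate for the dispensing balance rocks because one of its four feet is too low. Press down on its corners with a fingertip, one after another, until you feel the one that gives, then press the metal shim tab beside that corner down flat so that the corner stands firm. Leave the other three tabs up, pick nothing up, and do not disturb the things standing around.

Things in the scene. Friction and masses are not known exactly. Their poses are not given: they have to be found in the camera images.
- plate_centre (a point): Centre of the top face of the bare steel plate, 120 (x, front to back) x 150 (y) mm, with a scribed ring; the face is 30 mm above the worktop. x points to the rear edge, away from the robot, y to the left edge, z up. It sits on a rubber bush in the middle and four hidden feet near its corners, springs back level and cannot come off. Which foot is too low differs from start to start.
- corner_front_left (a point): Point on the plate's top face straight above the front-left foot (-43, 60 mm from the plate's centre), the place to press when testing that corner. A firm corner gives less than 1 mm under 10 N; the rocking one sinks about 5 mm, needing about 5 N, then stops.
- corner_front_right (a point): Point on the plate's top face straight above the front-right foot (-43, -60 mm from the plate's centre), the place to press when testing that corner. A firm corner gives less than 1 mm under 10 N; the rocking one sinks about 5 mm, needing about 5 N, then stops.
- corner_rear_left (a point): Point on the plate's top face straight above the rear-left foot (43, 60 mm from the plate's centre), the place to press when testing that corner. A firm corner gives less than 1 mm under 10 N; the rocking one sinks about 5 mm, needing about 5 N, then stops.
- corner_rear_right (a point): Point on the plate's top face straight above the rear-right foot (43, -60 mm from the plate's centre), the place to press when testing that corner. A firm corner gives less than 1 mm under 10 N; the rocking one sinks about 5 mm, needing about 5 N, then stops.
- tab_front_left (a point): Point on the ribbed top face of the front-left shim's metal tab, where to press: 32 mm out from its hinge, 10 mm short of the tab's outer end. The tab is 24 mm wide, 4 mm thick, sticks out beyond the plate's left edge beside that corner and slopes up outwards at 17 degrees; raised, this point is 24 mm above the worktop, flat it is 15 mm.
- tab_front_right (a point): Point on the ribbed top face of the front-right shim's metal tab, where to press: 32 mm out from its hinge, 10 mm short of the tab's outer end. The tab is 24 mm wide, 4 mm thick, sticks out beyond the plate's right edge beside that corner and slopes up outwards at 17 degrees; raised, this point is 24 mm above the worktop, flat it is 15 mm.
- tab_rear_left (a point): Point on the ribbed top face of the rear-left shim's metal tab, where to press: 32 mm out from its hinge, 10 mm short of the tab's outer end. The tab is 24 mm wide, 4 mm thick, sticks out beyond the plate's left edge beside that corner and slopes up outwards at 17 degrees; raised, this point is 24 mm above the worktop, flat it is 15 mm.
- tab_rear_right (a point): Point on the ribbed top face of the rear-right shim's metal tab, where to press: 32 mm out from its hinge, 10 mm short of the tab's outer end. The tab is 24 mm wide, 4 mm thick, sticks out beyond the plate's right edge beside that corner and slopes up outwards at 17 degrees; raised, this point is 24 mm above the worktop, flat it is 15 mm.
- shim_front_left (a joint): Angle of the front-left shim: 0 (up to 0.03 at the start) standing up, 0.30 rad flat. Stiff: it takes about 7 to 10 N on the tab and stays where it is left.
- shim_front_right (a joint): Angle of the front-right shim: 0 (up to 0.03 at the start) standing up, 0.30 rad flat. Stiff: it takes about 7 to 10 N on the tab and stays where it is left.
- shim_rear_left (a joint): Angle of the rear-left shim: 0 (up to 0.03 at the start) standing up, 0.30 rad flat. Stiff: it takes about 7 to 10 N on the tab and stays where it is left.
- shim_rear_right (a joint): Angle of the rear-right shim: 0 (up to 0.03 at the start) standing up, 0.30 rad flat. Stiff: it takes about 7 to 10 N on the tab and stays where it is left.
- loose_foot (a joint): Height by which the one low foot (hidden under the rocking corner) has been raised by its shim: 0 at the start, 0.005 m when it bears on the plate. It does not tell which corner it is under.
- dosing_cup: Bystander, leave where it is: small clear dosing cup, 41 mm wide, 38 mm high, standing between the two left tabs. Origin at the centre of its underside, z up.
- vial: Bystander, leave where it is: clear pharmacy vial with white cap, 37 mm wide, 60 mm high, standing between the two right tabs. Origin at the centre of its underside, z up.
- stamp: Bystander, leave where it is: rubber stamp with a turned wooden handle, 24x52x71 mm, standing behind the plate. Origin at the centre of its underside, z up.
- notes: Bystander, leave where it is: block of sticky notes, 74x74x16 mm, at the left edge of the worktop. Origin at the centre of its underside, z up.
- stock_bottle: Bystander, leave where it is: white stock bottle, 54 mm wide, 85 mm high, behind the plate to the right. Origin at the centre of its underside, z up.
- carton: Bystander, leave where it is: tall folding carton, 26x45x86 mm, standing to the right of the plate. Origin at the centre of its underside, z up.

How it is judged:
By the outcome, as a careful person would: the job done as asked, in the order asked, and still so for the second after the job is handed in, with the robot touching nothing.
It also fails if it takes over 48 s, if anything falls off the work surface, if the arm or the gripper's body presses on something with over 40 N, if the wrist force passes 120 N, or if a joint passes its speed limit or range.

## Robot

A 6-joint arm with a two-finger parallel gripper is mounted at the origin on a cart in front of the work surface, level with it; the furniture and walls round the work are solid. World frame = base frame: x ahead of the robot, y to its left, z up, the work surface at z = 0. Lengths are in mm, angles in rad, forces in N, time in s.
With the tool pointing down it reaches from about 400 to 825 mm from the base axis. Payload 7 kg.
Tool frame: the origin (TCP) lies at the very end of the fingers, on their centre line; the grasp point (between the pads) lies 19 mm behind it; z points along the fingers, y is the line along which they close (so a half turn about z gives the same grasp; the last joint's range is limited). The gripper opens to 88 mm and grips with 3 to 60 N. Pads are 19 mm wide; open, the fingers measure 130 mm over their backs; the gripper's body (78 mm by 193 mm) begins 47 mm behind the grasp point.
Start: joints at [-1.004, 0.359, 0.012, 0, -1.224, -0.288], TCP at [185.735, -648.92, 226.561] pointing down, gripper open.
Joint ranges: [-3.07, 3.07], [-1.43, 2.12], [-1.02, 1.25], [-3.03, 1.67], [-3.05, -0], [-3.03, 3.03]. Speed limits (rad/s): [2.39, 2.39, 3.01, 3.14, 3.14, 3.14].

## Interface

Orientations are given as a unit quaternion [x, y, z, w].
In Python, from plant import bot gives the robot as it stands. Calls block until the motion is done:
- bot.move_ptp(position, orientation): joint-space move of the TCP to a pose.
- bot.line_to(position, velocity=150, ori=None): straight line of the TCP; ori=None keeps the orientation; velocity is the mean speed in mm/s.
- bot.move_joints(angles): joint-space move.
- bot.move_gripper(opening, force=None): finger opening in mm; force is the grip in N (None keeps the last); returns when the fingers have stopped.
- bot.pause(seconds).
- bot.solve_ik(position, orientation): joint angles nearest the present ones, or None.
- bot.read_state(): the state.
- bot.camera(name): name is "scene" or "top" or "wrist"; returns the picture (480x640x3 uint8, red, green, blue); there is no depth.
- bot.get_calibration(name): a dict with "fx", "fy", "cx", "cy" (pixels), "view" (4x4, takes a point from world to camera coordinates); the wrist camera has in their place "T_tool_cam" (4x4, takes a point from camera to tool coordinates, whose origin is the TCP and whose axes are the flange's). Camera axes: x right, y up, looking along -z (the intrinsics and any distortion apply to the point x, -y, -z); pixel columns grow to the right and rows downward; lengths in mm; the calibration is good to about 2 mm. A picture is of the moment at which its call begins: read the wrist's pose just before it. get_calibration takes no time and is no camera call.
A pose or a line that the arm cannot do raises bot.Unreachable and nothing moves.
- bot.close_job(): hands the job in; it is judged then, once.
The state is a dict: "t": time; "joint_pos": joint angles; "qvel": joint speeds; "tau": joint torques, N m; "tcp_pos": TCP position; "eef_rot": TCP orientation; "contact_force": force on the tool from outside, world axes, zero at the start; "moment": the same for the moment, N m; "width": finger opening in mm; "finger_force": force on a finger pad.
Only numpy, scipy, OpenCV 4.12 (cv2) and the standard library are available. Lean on these libraries where they do the work, as an engineer would, in place of code of your own. Each camera call takes 0.05 s, during which the arm holds its last target. There are 200 camera calls.

## Working session

There is one attempt and no reset: what is moved stays moved. The work goes in short steps, each a Python script; the robot and the scene stay as the last script left them, time stands still between calls to the robot, and variables do not carry over. Pictures are saved under pics/ and viewed, at most 10 in all, crops included, and the job is handed in when it is done.

```bash
mkdir -p pics; python3 - <<'E'
from plant import bot
import cv2
for n in("scene","top"):
    cv2.imwrite(f"pics/{n}0.png",bot.camera(n)[:,:,::-1]); c=bot.get_calibration(n); print(n,c)
print(bot.get_calibration("wrist")); print(bot.read_state())
E
```

```text
scene {'fx': 519.2828078475887, 'fy': 519.2828078475887, 'cx': 314.76835293600874, 'cy': 238.32807792098836, 'view': array([[ 8.19767207e-01, -5.72615146e-01, -9.67581595e-03,
        -5.47308057e+02],
       [ 3.50779093e-01,  4.88683876e-01,  7.98837967e-01,
        -1.26008193e+02],
       [-4.52698303e-01, -6.58255243e-01,  6.01468437e-01,
        -1.11770789e+03],
       [ 0.00000000e+00,  0.00000000e+00,  0.00000000e+00,
         1.00000000e+00]])}
top {'fx': 488.499393124172, 'fy': 488.499393124172, 'cx': 326.4349706120303, 'cy': 247.31007983735532, 'view': array([[ 1.09744754e-02, -9.99934686e-01,  3.19148178e-03,
        -2.10128527e+02],
       [ 9.76780664e-01,  1.14031796e-02,  2.13938078e-01,
        -5.39860507e+02],
       [-2.13960497e-01,  7.69519527e-04,  9.76842010e-01,
        -1.00747306e+03],
       [ 0.00000000e+00,  0.00000000e+00,  0.00000000e+00,
         1.00000000e+00]])}
{'fx': 416.56053067949136, 'fy': 416.56053067949136, 'cx': 317.3925409298602, 'cy': 238.73774448929916, 'T_tool_cam': array([[ 1.25403106e-04,  9.58334201e-01,  2.85649337e-01,
         7
[... 266 characters left out ...]
00]])}
{'t': 0.1, 'joint_pos': array([-1.00389874e+00,  3.59281382e-01,  1.11526798e-02, -2.78770499e-04,
       -1.22407278e+00, -2.88089482e-01]), 'qvel': array([-0.00027387, -0.00161033,  0.00310685,  0.00089712,  0.00245234,
        0.00103847]), 'tau': array([-8.29957389e-04, -5.84165168e+01,  2.93750310e+01,  7.01557383e+00,
        1.01311514e-02, -6.58659746e-05]), 'tcp_pos': array([ 185.61028023, -648.53811894,  225.74459604]), 'eef_rot': array([-1.38905942e-01,  9.90305321e-01,  6.93687450e-04, -1.72019887e-04]), 'contact_force': array([ 0.60713799,  0.02646336, -0.47140585]), 'moment': array([-0.01225639, -0.04015623,  0.02172035]), 'finger_force': 0.0, 'width': 87.85093574804888}
```

View pics/top0.png

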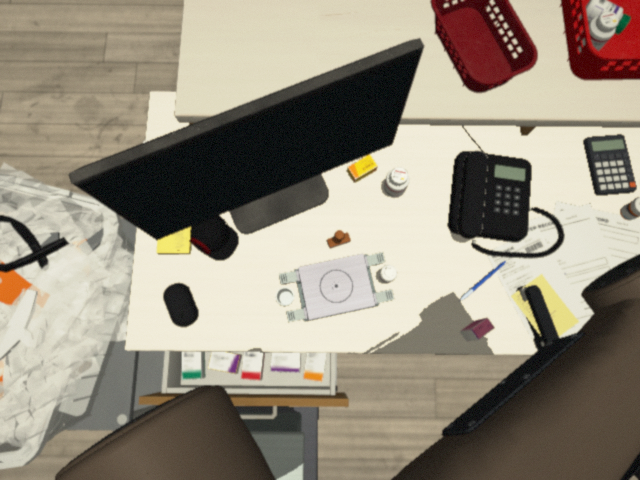

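View pics/scene0.png

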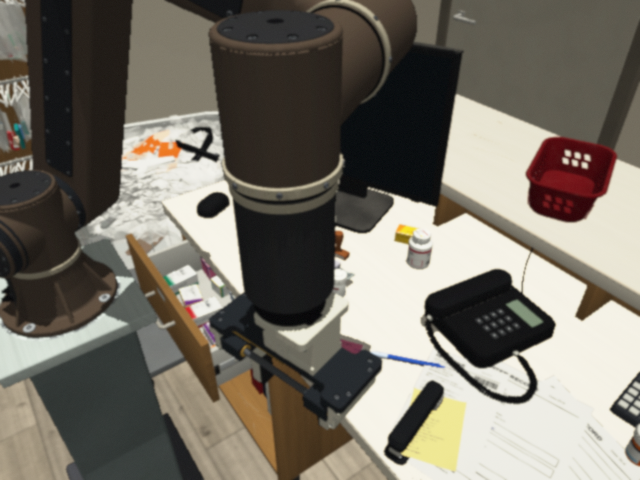

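The top view shows the plate centre at about (336,286), turned about 10°. Its tabs are on the left and right, with the cup at (285,297), the vial at (388,273) and the stamp at (339,239). The monitor stands behind it. Next I locate the plate and look with the wrist camera.

```bash
cat > h.py <<'E'
import numpy as np, cv2
from scipy.spatial.transform import Rotation as R
from plant import bot
def ray(name,uv,cam=None):
    c=bot.get_calibration(name)
    T=np.linalg.inv(c["view"]) if name!="wrist" else cam@c["T_tool_cam"]
    d=np.array([(uv[0]-c["cx"])/c["fx"],-(uv[1]-c["cy"])/c["fy"],-1])
    return T[:3,3],T[:3,:3]@d
def onz(name,uv,z,cam=None):
    o,d=ray(name,uv,cam); return o+d*(z-o[2])/d[2]
def pose():
    s=bot.read_state(); T=np.eye(4); T[:3,:3]=R.from_quat(s["eef_rot"]).as_matrix(); T[:3,3]=s["tcp_pos"]; return T
def down(yaw): # tool x -> world -x turned by yaw
    return (R.from_euler("z",yaw)*R.from_quat([0,1,0,0])).as_quat()
E
python3 - <<'E'
from h import *
for n,p,z in [("c",(336,286),30),("FL",(302,320),30),("RL",(297,266),30),("RR",(368,255),30),("FR",(376,308),30),("stamp",(339,243),0),("cup",(285,297),38),("vial",(388,273),60)]:
    print(n,onz("top",p,z).round(0))
c=onz("top",(336,286),30)
for z in (330,):
    for yaw in (0,0.15):
        print(yaw,bot.solve_ik([c[0]-20,c[1],z],down(yaw)))
        print(yaw,bot.solve_ik([c[0],c[1],35],down(yaw)))
E
```

```text
c [ 461. -226.   30.]
FL [ 386. -153.   30.]
RL [ 505. -139.   30.]
RR [ 532. -297.   30.]
FR [ 414. -314.   30.]
stamp [ 566. -233.    0.]
cup [ 435. -115.   38.]
vial [ 487. -337.   60.]
0 [-0.07622785  0.00507783 -0.19546834  0.         -1.37025016 -1.49456848]
0 [-0.07303481  0.30931208 -0.57576286  0.         -0.68572139 -1.49776152]
0.15 [-0.07622785  0.00507783 -0.19546834  0.         -1.37025016 -1.34456848]
0.15 [-0.07303481  0.30931208 -0.57576286  0.         -0.68572139 -1.34776152]
```

```bash
python3 - <<'E'
from h import *
q=down(0.155)
bot.move_ptp([445,-226,230],q)
bot.move_gripper(0,10)
out=[]
for i,p in enumerate([[450,-186,190],[440,-266,190]]):
    bot.line_to(p,200); bot.pause(.2)
    out.append(pose()); cv2.imwrite(f"pics/w{i}.png",bot.camera("wrist")[:,:,::-1])
np.save("poses.npy",out); s=bot.read_state(); print(s["t"],s["contact_force"],s["width"])
print(out)
E
```

```text
4.8083 [-0.01973819  0.02521061  1.24910297] 0.4405593340206468
[array([[-9.88066252e-01, -1.54024114e-01,  1.28581196e-03,
         4.50467733e+02],
       [-1.54024477e-01,  9.88067015e-01, -1.87387402e-04,
        -1.86395532e+02],
       [-1.24160621e-03, -3.83197683e-04, -9.99999156e-01,
         1.90700337e+02],
       [ 0.00000000e+00,  0.00000000e+00,  0.00000000e+00,
         1.00000000e+00]]), array([[-9.87908300e-01, -1.55038954e-01,  3.36178056e-04,
         4.40138193e+02],
       [-1.55038967e-01,  9.87908355e-01, -1.21405382e-05,
        -2.65544327e+02],
       [-3.30230854e-04, -6.41144370e-05, -9.99999943e-01,
         1.90171168e+02],
       [ 0.00000000e+00,  0.00000000e+00,  0.00000000e+00,
         1.00000000e+00]])]
```

View pics/w0.png

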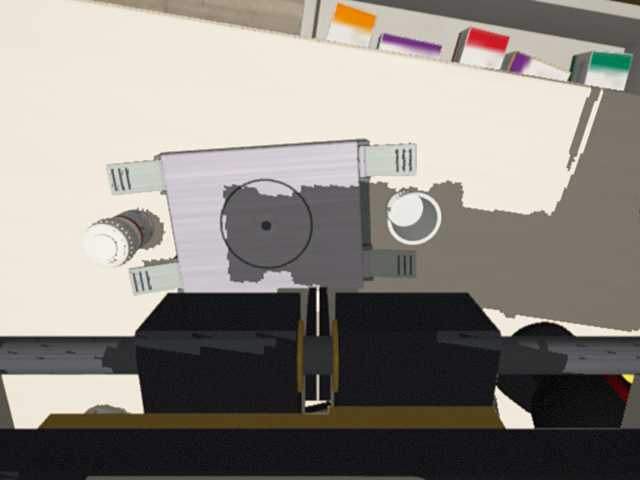

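View pics/w1.png

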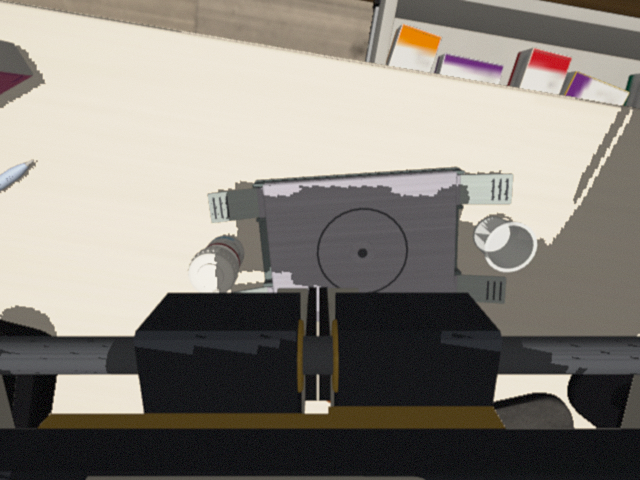

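The wrist views show the ring dot at w0 (266,225) and w1 (362,253). The front edge runs from (162,156) to (360,142) in w0 and from (262,184) to (459,170) in w1. All four ribbed tab ends can be seen in w0. Next I triangulate these points.

```bash
cat >> h.py <<'E'
def tri(*rays):
    A=0;b=0
    for o,d in rays:
        d=d/np.linalg.norm(d); P=np.eye(3)-np.outer(d,d); A=A+P; b=b+P@o
    return np.linalg.solve(A,b)
E
python3 - <<'E'
from h import *
P=np.load("poses.npy")
pts=dict(c=[(266,225),(362,253)],FL=[(360,142),(459,170)],FR=[(162,156),(262,184)],
 tFLend=[(416,159),(512,188)],tFRend=[(109,180),(210,207)],tRLend=[(415,264),(505,289)],
 cup=[(413,219),(504,246)],vial=[(107,244),(212,272)])
res={}
for k,(a,b) in pts.items():
    res[k]=tri(ray("wrist",a,P[0]),ray("wrist",b,P[1])); print(k,res[k].round(1), onz("wrist",a,30,P[0]).round(1),onz("wrist",b,30,P[1]).round(1))
print("RRend",onz("wrist",(132,282),26,P[0]))
print("top c",onz("top",(336,286),30))
y=res["FL"]-res["FR"]; print(np.linalg.norm(y),"yaw",np.arctan2(-y[0],y[1]))
# crop
im=cv2.imread("pics/w0.png")
cv2.imwrite("pics/crop0.png",cv2.resize(im[120:430,100:510],None,fx=1.9,fy=1.9,interpolation=cv2.INTER_CUBIC))
E
```

```text
c [ 463.  -225.7   30.8] [ 463.  -225.8   30. ] [ 463.5 -225.6   30. ]
FL [ 387.9 -163.4   24.7] [ 388.5 -164.1   30. ] [ 386.7 -165.2   30. ]
FR [ 422.6 -312.8   20.9] [ 421.6 -309.7   30. ] [ 420.5 -311.8   30. ]
tFLend [ 394.5 -118.4   23.7] [ 394.3 -120.    30. ] [ 393.7 -121.5   30. ]
tFRend [ 446.4 -350.7   26.1] [ 446.1 -349.    30. ] [ 444.7 -349.7   30. ]
tRLend [ 477.6 -101.    26.3] [ 476.8 -102.1   30. ] [ 475.9 -103.1   30. ]
cup [ 442.3 -109.3   20.2] [ 440.2 -112.    30. ] [ 440.  -114.4   30. ]
vial [ 489.  -338.9   53.2] [ 498.3 -350.    30. ] [ 498.7 -343.7   30. ]
RRend [ 530.29363346 -330.88934868   26.        ]
top c [ 461.42880419 -226.07309199   30.        ]
153.4437836949697 yaw 0.2282289866856017
```

View pics/crop0.png

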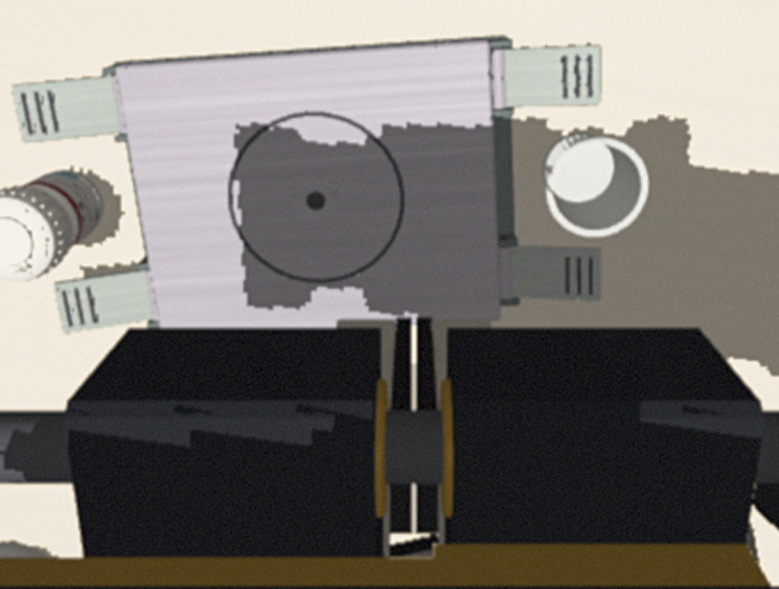

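Plate centre is (463, -225.7), yaw about 0.223. The tabs lie at plate x ±43, with the press points at y about ±109. The cup and vial clear the fingers by about 10 mm. Next I probe the corners.

```bash
cat >> h.py <<'E'
C=np.array([463,-225.7]); YAW=0.223; Q=down(YAW)
def w(x,y): c,s=np.cos(YAW),np.sin(YAW); return C+[c*x-s*y,s*x+c*y]
def press(xy,z0,zmin,fmax,step=.5):
    """lower in steps from z0 till fmax or zmin; returns [(z,f)]"""
    bot.line_to([*xy,z0],60); bot.pause(.15)
    f0=bot.read_state()["contact_force"][2]; log=[]; z=z0
    while z>zmin:
        z-=step; bot.line_to([*xy,z],15); bot.pause(.03)
        s=bot.read_state(); f=s["contact_force"][2]-f0
        log.append((round(float(s["tcp_pos"][2]),1),round(float(f),1)))
        if abs(f)>fmax: break
    return log
E
python3 - <<'E'
from h import *
import json
K=dict(FL=(-43,60),FR=(-43,-60),RR=(43,-60),RL=(43,60))
bot.move_ptp([*w(-43,60),60],Q)
for k,p in K.items():
    xy=w(*p); bot.line_to([*xy,50],150)
    L=press(xy,33,22,11); bot.line_to([*xy,45],80)
    zc=[z for z,f in L if abs(f)>1.5]
    sink=(zc[0]-zc[-1]) if zc else None
    print(k,L,"sink",sink,"t",bot.read_state()["t"])
    if sink is None or sink>3: break
E
```

```text
FL [(32.6, -1.2), (32.0, -1.0), (31.5, -0.9), (31.0, -0.6), (30.5, -1.2), (30.3, 4.5), (30.2, 11.2)] sink 0.10000000000000142 t 8.65
FR [(32.6, 0.1), (32.0, -0.0), (31.5, 0.0), (31.0, 0.0), (30.5, 0.5), (30.3, 5.3), (30.2, 9.9), (30.2, 15.0)] sink 0.10000000000000142 t 12.8
RR [(32.6, -0.6), (32.0, 0.3), (31.5, 0.3), (31.0, 0.6), (30.5, -0.5), (30.3, 4.5), (30.3, 9.3), (30.2, 14.2)] sink 0.10000000000000142 t 16.725
RL [(32.7, -0.5), (32.0, -0.1), (31.5, -0.2), (31.0, -0.9), (30.5, -0.6), (30.1, -0.7), (29.6, 1.4), (29.1, 2.4), (28.6, 2.2), (28.1, 3.2), (27.6, 4.5), (27.1, 5.0), (26.7, 5.7), (26.3, 7.3), (26.0, 8.4), (25.8, 13.6)] sink 3.3000000000000007 t 23.1917
```

The rear-left corner gives, sinking about 4–5 mm, and the other three are firm. Next I press the rear-left tab flat.

```bash
python3 - <<'E'
from h import *
xy=w(43,109.5)
bot.line_to([*xy,45],120); bot.line_to([*xy,30],60); bot.pause(.1)
f0=bot.read_state()["contact_force"][2]
bot.line_to([*xy,18],25); s=bot.read_state(); print(s["tcp_pos"],s["contact_force"]-[0,0,f0])
z=18
while z>11.5:
    z-=.75; bot.line_to([*xy,z],20); s=bot.read_state(); f=s["contact_force"][2]-f0
    print(s["tcp_pos"][2].round(1),f.round(1))
    if f>25: break
bot.pause(.2)
bot.line_to([*xy,45],80)
xy=w(43,60); bot.line_to([*xy,45],120); print(bot.read_state()["t"])
bot.line_to([*xy,31],40); print(press(xy,31.2,28,10)); 
bot.line_to([*xy,60],80)
bot.line_to([450,-186,190],220,Q); bot.pause(.1)
cv2.imwrite("pics/w2.png",bot.camera("wrist")[:,:,::-1]); print(bot.read_state()["t"])
E
```

```text
[ 481.1630091  -109.12515541   18.12416497] [-0.46124433  2.20805356  1.72644812]
17.4 4.6
16.7 5.1
15.9 4.8
15.3 6.2
14.9 13.1
14.7 20.4
14.5 27.0
27.9417
[(30.7, 0.2), (30.2, 0.9), (30.0, 5.5), (29.7, 8.8), (29.5, 12.4)]
31.7333
```

View pics/w2.png

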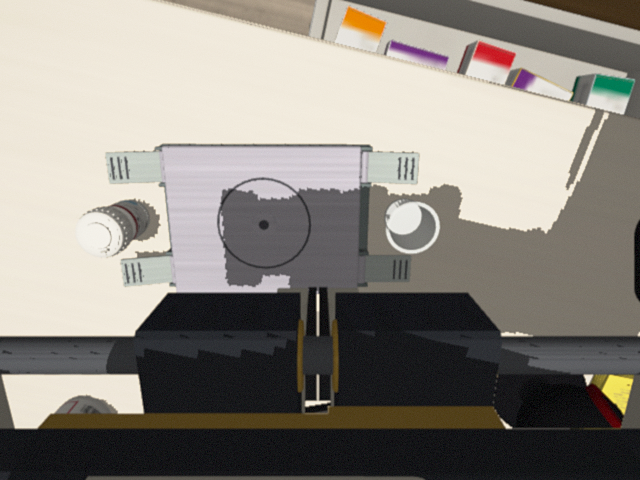

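The picture shows the cup at (412,226), the vial at (100,232) and the other tabs undisturbed. The rear-left tab, at (388,268), reached its stop at z = 15 mm, and the corner now carries 12 N with 0.7 mm of give.

```bash
python3 -c "
from h import *
print(bot.close_job())"
```

```text
the job is handed in; nothing more can be done
None
```

The rear-left corner was the one that rocked; I pressed its shim tab flat, checked that the corner now stands firm (0.7 mm give at 12 N), left the other three tabs up, and handed the job in with about 32 s on the clock.

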